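# Nest a carton and hold the bar-code scanner on its label

### The job

Check in the white carton that fits the grey nest: set it down (do not drop it) label up, flat and square at the bottom of the nest's pocket and let go of it. Then draw the stick scanner straight up out of its holder and turn it from upright to a slant of about 45 degrees, window end down, with the window aimed at the middle of the seated carton's label from about 100 mm away. Finish while still holding the scanner there, raised and still, touching nothing but your gripper; leave all the other goods where they are.

Things in the scene. Friction and masses are not known exactly. Their poses are not given: they have to be found in the camera images.
- carton: White rigid carton to check in: 56 (x) x 100 (y) x 44 (z) mm, about 0.16 kg, paper label with black bars on top, thin grey band near one end; the middle-sized of three white cartons. Starts flat on the table, left or right of the nest. Origin at the centre of its underside, z up. Either way round is right in the pocket.
- label (a point): Middle of the carton's label: the centre of its top face, 44 mm above its underside.
- nest: Fixed nest: grey frame on an aluminium plate, 101 (x) x 145 (y) x 20 (z) mm, with a centred rectangular pocket 61 (x) x 105 (y) mm, 14 mm deep, open upward. The two long walls (at +x and -x) have a 46 mm gap in the middle, down to the pocket floor, for the fingers. Origin at the centre of the underside, on the table; z up.
- pocket (a point): Centre of the pocket's floor, 6 mm above the table.
- holder: Fixed scanner holder, left or right of the nest: steel base plate 104 x 94 x 6 mm with a black upright rectangular well in the middle, inside 40 (x) x 44 (y) mm, walls 8 mm thick, rim 40 mm and well floor 6 mm above the table. Origin at the centre of the underside, z up.
- scanner: White stick scanner, dark tail, 140 mm long, 0.15 kg, upright in the holder's well (2 mm play each side), window end down, top 146 mm above the table. Origin: centre of the window (lower end face); z along the stick from window to tail; the window looks along -z. Head 36 (x) x 40 (y) mm from z = 0 to 40, 34 mm sunk; straight handle 28 (x) x 34 (y) mm from z = 40 to 140. Centre of mass near z = 71.
- spot (a point): The scanner's reading point: on its axis, 100 mm ahead of the window (z = -100 mm in the scanner's frame). It should come to the label's middle.
- bottle_a: Bystander: clear bottle, white cap, 44 mm diameter, 95 mm tall; origin at the centre of its underside.
- bottle_b: Bystander: clear bottle, white cap, 50 mm diameter, 85 mm tall; origin at the centre of its underside.
- jar: Bystander: white jar, 60 mm diameter, 60 mm tall; origin at the centre of its underside.
- dish: Bystander: open steel dish 60 x 90 x 25 mm (x, y, z); origin at the centre of its underside.
- small_carton: Bystander: white carton 40 x 62 x 28 mm, too small for the pocket; origin at the centre of its underside.
- tape: Bystander: roll of tape lying flat, 60 mm outside, 40 mm hole, 24 mm tall; origin at the centre of its underside.
- wide_carton: Bystander: white carton 90 x 130 x 36 mm, too big for the pocket; origin at the centre of its underside.
Not all that is in view belongs to the job. Leave any green or pink look-alike of the carton alone. Leave any red look-alike of the holder alone.

How it is judged:
By the outcome, as a careful person would: the job done as asked, in the order asked, and still so for the second after the job is handed in, while the arm keeps its last pose, push and grip.
It also fails if it takes over 56 s, if anything falls off the work surface, if the arm or the gripper's body presses on something with over 40 N, if the wrist force passes 120 N, or if a joint passes its speed limit or range.

### The arm

A 6-joint arm with a two-finger parallel gripper is mounted at the origin on the work surface. World frame = base frame: x ahead of the robot, y to its left, z up, the work surface at z = 0. Lengths are in m, angles in rad, forces in N, time in s.
With the tool pointing down it reaches from about 0.375 to 0.975 m from the base axis. Payload 3.8 kg.
Tool frame: the origin (TCP) lies between the finger pads; the fingertips stand 8 mm ahead of it and the grasp point (between the pads) lies 11 mm behind it (tcp_to_tips is the distance from the TCP to the fingertips, in m); z points along the fingers, y is the line along which they close (so a half turn about z gives the same grasp; the last joint's range is limited). The gripper opens to 88 mm and grips with 3 to 60 N. Pads are 18 mm wide; open, the fingers measure 123 mm over their backs; the gripper's body (75 mm by 187 mm) begins 45 mm behind the grasp point.
Start: joints at [1.072, 0.264, 1.604, -0, 1.274, -0.037], TCP at [0.301, 0.604, 0.247] pointing down, gripper open.
Joint ranges: [-2.63, 2.63], [-0.94, 2.18], [0.31, 2.57], [-1.31, 4.45], [0, 2.66], [-2.55, 2.55]. Speed limits (rad/s): [2.57, 2.57, 3.14, 3.14, 3.14, 3.14].

### API

Orientations are given as a unit quaternion [x, y, z, w].
In Python, from plant import * gives the robot as it stands.
- The arm moves only by the shell command python3 -m creep 'ROWS'. ROWS is JSON, a list of rows, each a list of 7 numbers: the shift along the tool's x, y, z in mm, then the turn, a rotation vector about the tool's x, y, z in degrees, then the gripper's target within -1 to 1 (fully open at 1, half-way at 0, shut at -1). A call has 1 to 5 rows; each row shifts and turns the commanded pose from where the row before left it, along the tool's axes as they then stand; what a row does not reach is not made up. A row lasts 1/10 s, in which the tool goes at most 50 mm and 8.59 degrees, less where a joint would pass 70% of its speed; a pose out of reach is approached as far as the arm can. A call is refused whole if a number of a shift passes 50 or a number of a turn 8.59, either way. A call with a gripper value outside its range is refused whole. The fingers move at their own pace and stop on an object; the grip force is fixed at half the most. Time passes only in rows, so rows that do not move let the fingers close. It gives the time, the measured TCP pose, the force, the opening and the grip force at its end, in the units of the state.
- sense(): the state, without advancing time (a new reading comes with each control period).
- camera(name): name is "scene" or "top" or "wrist"; returns a dict with "color" (400x640x3 uint8, red, green, blue), "camera_matrix" (3x3 intrinsics, pixels), "k1" (the pictures are not rectified: a ray, as slopes to the right and down, at radius r is drawn at 1 + k1 r^2 times it, then the intrinsics apply), "rvec" (rotation vector, rad) and "tvec" (3), from world to camera coordinates, as OpenCV has them. Camera axes: x right, y down, z forward; pixel columns grow to the right and rows downward; lengths in m; the calibration is good to about 2 mm. A picture is of the moment at which its call begins. There is no depth.
- job_done(): hands the job in; it is judged then, once.
The state is a dict: "time": time; "joints": joint angles; "joint_vel": joint speeds; "tau": joint torques, N m; "ee_pos": TCP position; "tcp_rot": TCP orientation; "force": force on the tool from outside, world axes, zero at the start; "ft_torque": the same for the moment, N m; "opening": opening from 0.0 (shut) to 1.0 (fully open); "grasp_force": force on a finger pad.
Only numpy, scipy, OpenCV 4.12 (cv2) and the standard library are available. Lean on these libraries where they do the work, as an engineer would, in place of code of your own. Each camera call takes 0.05 s, during which the arm holds its last target. There are 200 camera calls.

## Working session

There is one attempt and no reset: what is moved stays moved. The work goes in short steps, Python scripts to look and compute and a shell command to move; the robot and the scene stay as the last step left them, time stands still between calls to the robot, and variables do not carry over. Pictures are saved under pics/ and viewed, at most 10 in all, crops included, and the job is handed in when it is done.

```bash
ls; mkdir -p pics
cat > h.py <<'E'
from plant import *
import numpy as np, cv2
from scipy.spatial.transform import Rotation as R
def cam(n):
    c=camera(n); np.save(f'{n}.npy',c,allow_pickle=True); return c
def load(n): return np.load(f'{n}.npy',allow_pickle=True).item()
def pix2w(c,uv,z):
    K=np.array(c["camera_matrix"]);Rm=cv2.Rodrigues(np.array(c["rvec"],float))[0];t=np.array(c["tvec"]).ravel()
    d=np.array([(uv[0]-K[0,2])/K[0,0],(uv[1]-K[1,2])/K[1,1]]);s=d.copy()
    for _ in range(20): s=d/(1+c["k1"]*(s@s))
    r=Rm.T@np.array([s[0],s[1],1]);o=-Rm.T@t
    return o+r*(z-o[2])/r[2]
def w2pix(c,p):
    K=np.array(c["camera_matrix"]);Rm=cv2.Rodrigues(np.array(c["rvec"],float))[0];t=np.array(c["tvec"]).ravel()
    q=Rm@np.array(p)+t;s=q[:2]/q[2];s=s*(1+c["k1"]*(s@s));return K[0,0]*s[0]+K[0,2],K[1,1]*s[1]+K[1,2]
def save(img,n): cv2.imwrite(f'pics/{n}.png',cv2.cvtColor(img,cv2.COLOR_RGB2BGR))
E
python3 - <<'E'
from h import *
for n in("top","scene"):
    c=cam(n);save(c["color"],n+"0");print(n,c["k1"],c["tvec"],c["rvec"])
s=sense();print(s["ee_pos"],s["tcp_rot"],s["force"],s["opening"])
E
```

```text
pics
top -0.08479343331226527 [0.04405538 0.55255477 1.05694904] [ 2.12761567 -2.13025865  0.1352623 ]
scene -0.03155572779629466 [ 0.45889139 -0.25174625  1.22623935] [ 0.81259748  2.63404661 -0.99016191]
[0.30046028 0.60375573 0.2455122 ] [ 2.28848967e-01  9.73461420e-01 -9.73482000e-04 -2.59229771e-04] [ 0.30091711  0.72687677 -0.0823818 ] 1.0005955579345351
```

View pics/top0.png

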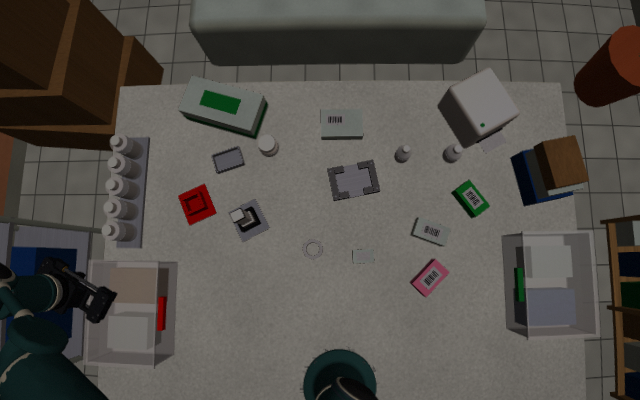

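View pics/scene0.png

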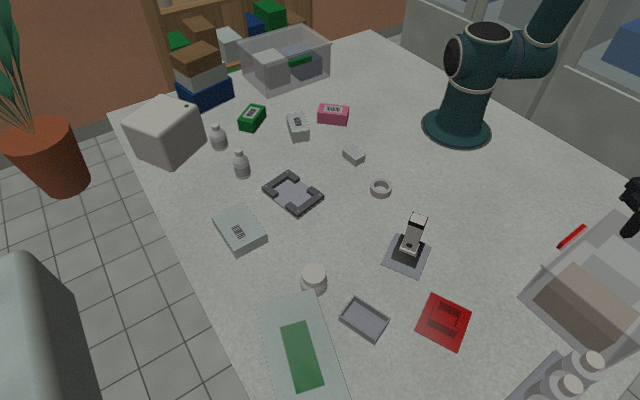

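Top view: there are three white cartons. (342,124) is the large one, (362,256) the small one, and (430,232) the middle-sized one with label and band, so that should be the carton. Green (469,198) and pink (430,277) are look-alikes. The nest is at (354,180), the holder with scanner at (248,219), and the red decoy holder at (197,204). I'll confirm with one enlarged crop.

Run:
```python
from h import *
c=load("top");im=c["color"]
a=cv2.resize(im[205:265,395:465],None,fx=5.5,fy=5.5,interpolation=cv2.INTER_CUBIC)   # carton
b=cv2.resize(im[155:205,320:390],None,fx=5.5,fy=5.5,interpolation=cv2.INTER_CUBIC)
d=cv2.resize(im[190:250,220:290],None,fx=5.5,fy=5.5,interpolation=cv2.INTER_CUBIC)
L=np.vstack([a,b[:270]])[:600];o=np.zeros((600,770,3),np.uint8);o[:L.shape[0],:385]=L;o[:330,385:]=d;save(o,"crop0")
for n,uv,z in[("carton",(430,232),.044),("nest",(354,180.5),.02),("holder",(248.5,220),.006),("wide",(342,124),.036),("small",(363,257),.028)]:
    print(n,pix2w(c,uv,z).round(3))
# white blob rect for the carton
g=im.astype(int)
print(g[240,420],g[215,400],g[228,420])
```

```text
carton [ 0.449 -0.266  0.044]
nest [ 0.609 -0.046  0.02 ]
holder [0.489 0.279 0.006]
wide [ 0.785 -0.01   0.036]
small [ 0.377 -0.07   0.028]
[118 114 109] [114 111 104] [108 112 106]
```

View pics/crop0.png

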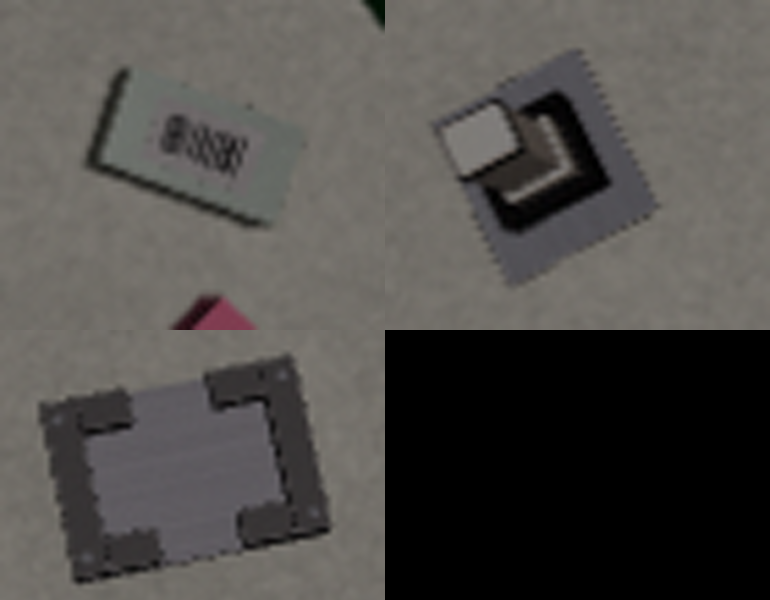

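Run:
```python
from h import *
c=load("top")
def q(n,pts,off,z):
    P=np.array([pix2w(c,(off[0]+p[0]/5.5-.4,off[1]+p[1]/5.5-.4),z)[:2] for p in pts])
    r=cv2.minAreaRect((P*1000).astype(np.float32))
    e=np.roll(P,-1,0)-P
    print(n,"ctr",P.mean(0).round(4),"edges",np.linalg.norm(e,axis=1).round(3),"dirdeg",(np.degrees(np.arctan2(e[:,1],e[:,0]))).round(1))
q("carton",[(127,68),(305,132),(272,225),(100,160)],(395,205),.044)
q("nest",[(40,73),(293,25),(330,200),(75,252)],(320,155),.02)
q("holder",[(50,125),(195,48),(275,207),(130,285)],(220,190),.006)
q("scantop",[(48,122),(118,98),(138,150),(75,180)],(220,190),.146)
# well top rim
q("well",[(100,130),(180,92),(226,185),(135,232)],(220,190),.04)
s=sense();print(R.from_quat(s["tcp_rot"]).as_matrix().round(3))
w=load("top");print(s["time"])
```

```text
carton ctr [ 0.4513 -0.27  ] edges [0.101 0.053 0.097 0.052] dirdeg [-110.2  158.    68.9  -18.2]
nest ctr [ 0.6119 -0.0435] edges [0.145 0.102 0.144 0.103] dirdeg [ -79.2 -169.5  101.5   10.8]
holder ctr [0.4898 0.2775] edges [0.093 0.102 0.092 0.102] dirdeg [ -61.8 -152.   118.4   28.5]
scantop ctr [0.4906 0.2788] edges [0.037 0.028 0.034 0.032] dirdeg [ -71.1 -157.1  115.6   27. ]
well ctr [0.4899 0.2707] edges [0.048 0.057 0.055 0.06 ] dirdeg [ -64.5 -152.3  117.5   20.9]
[[-0.895  0.446 -0.001]
 [ 0.446  0.895 -0.002]
 [ 0.    -0.002 -1.   ]]
0.1
```

```bash
cat >> h.py <<'E'
def goal(pos,ydir=None,Rm=None):
    """remaining shift in present tool axes (mm) and turn in tool axes (deg)"""
    s=sense();A=R.from_quat(s["tcp_rot"]).as_matrix()
    if Rm is None:
        a=np.radians(ydir);y=np.array([np.cos(a),np.sin(a),0]);z=np.array([0,0,-1.]);Rm=np.c_[np.cross(y,z),y,z]
    d=np.array(pos)-s["ee_pos"]
    t=np.degrees(R.from_matrix(A.T@Rm).as_rotvec())
    print("t",round(s["time"],2),"pos",np.round(s["ee_pos"],4),"shift now-axes",(A.T@d*1e3).round(1),"after-turn axes",(Rm.T@d*1e3).round(1),"turn",t.round(2),"F",np.round(s["force"],1),"open",round(s["opening"],3),"grip",round(float(np.max(s["grasp_force"])),1))
E
M="python3 -m creep"
$M '[[-26.2,-35.8,2.2,0,0,0,1],[-26.2,-35.8,2.2,0,0,0,1],[-26.2,-35.8,2.2,0,0,0,1],[-26.2,-35.8,2.2,0,0,0,1],[-26.2,-35.8,2.2,0,0,0,1]]' 
$M '[[-26.2,-35.8,2.2,0,0,0,1],[-26.2,-35.8,2.2,0,0,0,1],[-26.2,-35.8,2.2,0,0,0,1],[-26.2,-35.8,2.2,0,0,0,1],[-26.2,-35.8,2.2,0,0,0,1]]' 
python3 -c "
from h import *
goal((.4513,-.27,.2),-20.5)"
```

```text
time: 0.6
ee_pos: [0.338, 0.3838, 0.235]
tcp_rot: [0.229, 0.974, -0.0, -0.0]
force: [1.0, -0.3, 0.0]
opening: 1.001
grasp_force: 0.0
time: 1.1
ee_pos: [0.3754, 0.1653, 0.2243]
tcp_rot: [0.229, 0.974, -0.0, -0.0]
force: [0.7, -0.7, 0.6]
opening: 0.998
grasp_force: 0.0
t 1.1 pos [0.3754 0.1653 0.2243] shift now-axes [-261.7 -356.    24.4] after-turn axes [-381.1  223.6   24.3] turn [-1.000e-02  1.000e-02  8.408e+01] F [ 0.7 -0.7  0.6] open 0.998 grip 0.0
```

```bash
M="python3 -m creep"
$M '[[-26.2,-35.6,2.4,0,0,0,1],[-26.2,-35.6,2.4,0,0,0,1],[-26.2,-35.6,2.4,0,0,0,1],[-26.2,-35.6,2.4,0,0,0,1],[-26.2,-35.6,2.4,0,0,0,1]]' >/dev/null
$M '[[-26.2,-35.6,2.4,0,0,0,1],[-26.2,-35.6,2.4,0,0,0,1],[-26.2,-35.6,2.4,0,0,0,1],[-26.2,-35.6,2.4,0,0,0,1],[-26.2,-35.6,2.4,0,0,0,1]]' >/dev/null
$M '[[0,0,0,0,0,8.4,1],[0,0,0,0,0,8.4,1],[0,0,0,0,0,8.4,1],[0,0,0,0,0,8.4,1],[0,0,0,0,0,8.4,1]]' >/dev/null
$M '[[0,0,0,0,0,8.4,1],[0,0,0,0,0,8.4,1],[0,0,0,0,0,8.4,1],[0,0,0,0,0,8.4,1],[0,0,0,0,0,8.4,1]]' >/dev/null
python3 -m creep '[[0,0,0,0,0,0,1],[0,0,0,0,0,0,1]]'
python3 -c "
from h import *
goal((.4513,-.27,.2),-20.5)
c=cam('wrist');save(c['color'],'wrist1')"
```

```text
time: 3.3
ee_pos: [0.4515, -0.2682, 0.2004]
tcp_rot: [0.82, 0.572, -0.0, -0.0]
force: [-0.2, -0.4, -0.0]
opening: 1.001
grasp_force: 0.0
t 3.3 pos [ 0.4515 -0.2682  0.2004] shift now-axes [-1.7  0.4  0.4] after-turn axes [-1.7  0.4  0.4] turn [-0.04 -0.01  0.24] F [-0.2 -0.4 -0. ] open 1.001 grip 0.0
```

View pics/wrist1.png

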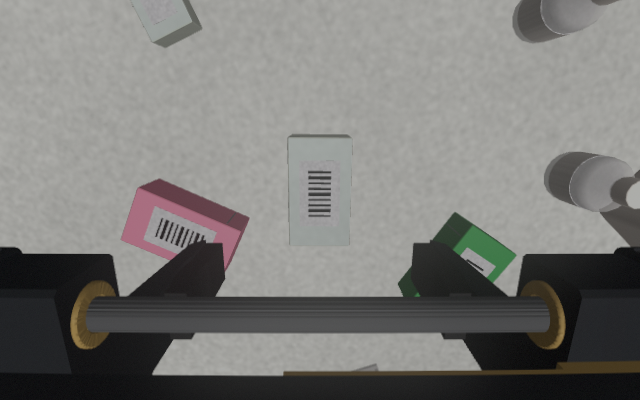

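Wrist view: the carton's top-face corners are at about (289,137), (351,137), (351,246) and (290,246), square with the tool. The pink (185,225) and green (460,255) look-alikes stand to either side.

Run:
```python
from h import *
c=load("wrist")
P=np.array([pix2w(c,u,.044)[:2] for u in[(289,137),(351,137),(351,246),(290,246)]])
e=np.roll(P,-1,0)-P
print(P.mean(0).round(4),np.linalg.norm(e,axis=1).round(4),np.degrees(np.arctan2(e[:,1],e[:,0])).round(1))
ctr=P.mean(0)
goal((*ctr,.03),-20.5)
s=sense();A=R.from_quat(s["tcp_rot"]).as_matrix()
for n,u,z in[("pinkR",(248,217),.044),("pinkbot",(225,268),.04),("greenL",(399,288),.0),("greentop",(457,213),.0)]:
    w=pix2w(c,u,z);print(n,w.round(3),(A.T@(w-np.r_[ctr,0])*1e3).round(0))
t=load("top")
for n,u,z in[("pinkT",(432,260),.044),("pinkTr",(448,270),.044),("greenTL",(452,188),.044),("greenbotL",(453,190),.044),("greenbot",(472,216),.044)]:
    w=pix2w(t,u,z);print(n,w.round(3),(A.T@(w-np.r_[ctr,0])*1e3).round(0))
```

```text
[ 0.4518 -0.2719] [0.0528 0.0997 0.0567 0.0997] [ -20.3 -108.8  159.7   69. ]
t 3.35 pos [ 0.4515 -0.2683  0.2004] shift now-axes [ -3.3   1.6 170.4] after-turn axes [ -3.2   1.5 170.4] turn [-0.03 -0.    0.21] F [ 0.4 -0.9  0.1] open 1.002 grip 0.0
pinkR [ 0.383 -0.269  0.044] [-22. -66. -44.]
pinkbot [ 0.34 -0.31  0.04] [-74. -91. -40.]
greenL [ 0.493 -0.413  0.   ] [-118.   88.   -0.]
greentop [ 0.575 -0.351  0.   ] [-31. 143.  -0.]
pinkT [ 0.367 -0.269  0.044] [-27. -80. -44.]
pinkTr [ 0.338 -0.315  0.044] [-80. -92. -44.]
greenTL [ 0.58  -0.338  0.044] [-18. 143. -44.]
greenbotL [ 0.574 -0.341  0.044] [-23. 138. -44.]
greenbot [ 0.496 -0.394  0.044] [-100.   83.  -44.]
```

```bash
M="python3 -m creep"
$M '[[-3.2,1.5,20,0,0,0.2,0.66],[0,0,35,0,0,0,0.66],[0,0,35,0,0,0,0.66],[0,0,30,0,0,0,0.66],[0,0,25,0,0,0,0.66]]'
$M '[[0,0,20,0,0,0,0.66],[0,0,12,0,0,0,0.66],[0,0,5,0,0,0,0.66],[0,0,0,0,0,0,0.66]]'
$M '[[0,0,0,0,0,0,-0.6],[0,0,0,0,0,0,-0.6],[0,0,0,0,0,0,-0.6],[0,0,0,0,0,0,-0.6],[0,0,0,0,0,0,-0.6]]'
```

```text
time: 3.85
ee_pos: [0.4512, -0.2714, 0.0538]
tcp_rot: [0.822, 0.57, -0.0, -0.001]
force: [0.3, -0.5, -0.4]
opening: 0.831
grasp_force: 0.0
time: 4.25
ee_pos: [0.4519, -0.2719, 0.0185]
tcp_rot: [0.822, 0.569, -0.0, -0.0]
force: [-0.8, -0.3, 0.7]
opening: 0.831
grasp_force: 0.0
time: 4.75
ee_pos: [0.4527, -0.2724, 0.0199]
tcp_rot: [0.822, 0.569, 0.0, 0.001]
force: [-2.1, 0.5, 6.6]
opening: 0.635
grasp_force: 30.0
```

```bash
M="python3 -m creep"
$M '[[0,0,-10,0,0,0,-0.6],[0,0,-25,0,0,0,-0.6],[0,0,-35,0,0,0,-0.6],[0,0,-40,0,0,0,-0.6],[0,0,-30,0,0,0,-0.6]]'
python3 -c "
from h import *
goal((.6119,-.0435,.16),11)"
```

```text
time: 5.25
ee_pos: [0.4523, -0.272, 0.1612]
tcp_rot: [0.822, 0.569, 0.0, 0.001]
force: [1.7, -0.7, -2.6]
opening: 0.634
grasp_force: 30.0
t 5.25 pos [ 0.4523 -0.272   0.1612] shift now-axes [270.1  68.8   1.2] after-turn axes [193.9 200.3   1.2] turn [  0.09   0.04 -31.66] F [ 1.7 -0.7 -2.6] open 0.634 grip 30.0
```

```bash
M="python3 -m creep"
$M '[[27,6.9,0,0,0,0,-0.6],[27,6.9,0,0,0,0,-0.6],[27,6.9,0,0,0,0,-0.6],[27,6.9,0,0,0,0,-0.6],[27,6.9,0,0,0,0,-0.6]]' >/dev/null
$M '[[27,6.9,0,0,0,0,-0.6],[27,6.9,0,0,0,0,-0.6],[27,6.9,0,0,0,0,-0.6],[27,6.9,0,0,0,0,-0.6],[27,6.9,0,0,0,0,-0.6]]' >/dev/null
$M '[[0,0,0,0,0,-8,-0.6],[0,0,0,0,0,-8,-0.6],[0,0,0,0,0,-8,-0.6],[0,0,0,0,0,-7.7,-0.6],[0,0,0,0,0,0,-0.6]]'
python3 -c "
from h import *
goal((.6119,-.0435,.16),11)
c=cam('wrist');save(c['color'],'wrist2')
cam('top')
P=np.array(c['tvec']).ravel();Rm=cv2.Rodrigues(np.array(c['rvec'],float))[0];print(-Rm.T@P,Rm[2])"
```

```text
time: 6.75
ee_pos: [0.6113, -0.0435, 0.1585]
tcp_rot: [0.636, 0.772, -0.0, -0.0]
force: [0.0, 0.5, -2.8]
opening: 0.634
grasp_force: 30.0
t 6.75 pos [ 0.6113 -0.0435  0.1585] shift now-axes [-0.1  0.5 -1.5] after-turn axes [-0.1  0.5 -1.5] turn [-0.04 -0.02  0.07] F [ 0.   0.5 -2.8] open 0.634 grip 30.0
[0.59783195 0.02325049 0.29591596] [ 0.04962486 -0.25821379 -0.96481242]
```

View pics/wrist2.png

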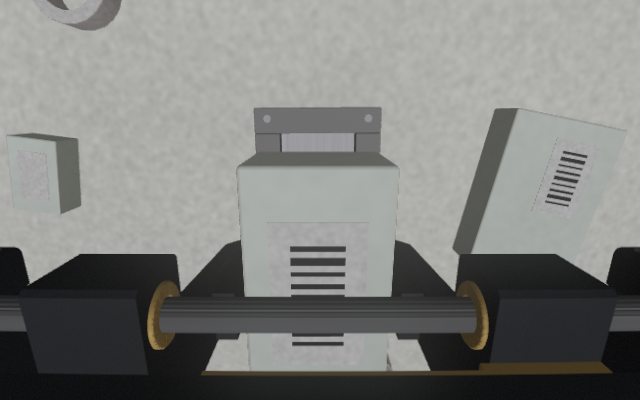

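Wrist view: the nest's far end is visible, outer edge (254,107)–(381,107) and screws (267,118) and (368,118). The held carton's top far edge runs (240,167)–(398,166).

Run:
```python
from h import *
c=load("wrist");s=sense();A=R.from_quat(s["tcp_rot"]).as_matrix();o=np.array(s["ee_pos"])
g=cv2.cvtColor(c["color"],cv2.COLOR_RGB2GRAY).astype(int)
print("col318 rows",[(i,g[i,318]) for i in range(102,172) if abs(g[i,318]-g[i-1,318])>7])
print("row118",[(i,g[118,i]) for i in range(240,400) if abs(g[118,i]-g[118,i-1])>9])
print("row190",[(i,g[190,i]) for i in range(220,420) if abs(g[190,i]-g[190,i-1])>9])
print("row160",[(i,g[160,i]) for i in range(220,420) if abs(g[160,i]-g[160,i-1])>9])
zt=.0199
for n,u,z in[("nestL",(254,107),.02),("nestR",(381,107),.02),("innerL",(256,132),.02),("innerR",(380,132),.02),("scrL",(267,118.5),.02),("scrR",(368,118),.02),("cTL",(240,167),.1826),("cTR",(398,166),.1826),("cBL",(252,153),.1386),("cBR",(386,152),.1386)]:
    w=pix2w(c,u,z);print(n,w.round(4),(A.T@(w-o)*1e3).round(1))
```

```text
col318 rows [(107, np.int64(130)), (108, np.int64(105)), (109, np.int64(113)), (133, np.int64(144)), (134, np.int64(155)), (151, np.int64(134)), (152, np.int64(105)), (153, np.int64(95)), (165, np.int64(105)), (166, np.int64(130)), (167, np.int64(145)), (168, np.int64(156))]
row118 [(254, np.int64(115)), (263, np.int64(136)), (264, np.int64(146)), (270, np.int64(129)), (271, np.int64(112)), (364, np.int64(126)), (365, np.int64(146)), (372, np.int64(123)), (373, np.int64(112)), (381, np.int64(141)), (382, np.int64(170))]
row190 [(237, np.int64(141)), (238, np.int64(153)), (398, np.int64(155)), (399, np.int64(173))]
row160 [(245, np.int64(145)), (246, np.int64(126)), (247, np.int64(110)), (248, np.int64(97)), (388, np.int64(110)), (389, np.int64(134)), (390, np.int64(161))]
nestL [0.5482 0.017  0.02  ] [ 71.4 -50.7 138.6]
nestR [0.6459 0.036  0.02  ] [ 71.7  48.9 138.6]
innerL [ 0.5526 -0.0017  0.02  ] [ 52.2 -49.9 138.6]
innerR [0.6497 0.0172 0.02  ] [ 52.4  49.  138.6]
scrL [0.5596 0.0103 0.02  ] [ 62.6 -40.8 138.6]
scrR [0.6378 0.0259 0.02  ] [ 63.2  39.  138.6]
cTL [5.756e-01 5.000e-04 1.826e-01] [ 50.1 -26.9 -24. ]
cTR [0.6277 0.011  0.1826] [ 50.5  26.2 -24. ]
cBL [ 0.5716 -0.0008  0.1386] [ 49.5 -31.1  20. ]
cBR [0.6323 0.0115 0.1386] [50.2 30.8 20. ]
```

```bash
M="python3 -m creep"
$M '[[-0.6,-0.5,15,0,0,0,-0.6],[0,0,30,0,0,0,-0.6],[0,0,30,0,0,0,-0.6],[0,0,25,0,0,0,-0.6],[0,0,10,0,0,0,-0.6]]'
$M '[[0,0,4,0,0,0,-0.6],[0,0,4,0,0,0,-0.6],[0,0,3,0,0,0,-0.6],[0,0,3,0,0,0,-0.6],[0,0,0,0,0,0,-0.6]]'
```

```text
time: 7.35
ee_pos: [0.6083, -0.0441, 0.0445]
tcp_rot: [0.636, 0.771, -0.002, -0.003]
force: [0.6, 0.2, -1.8]
opening: 0.631
grasp_force: 30.0
time: 7.85
ee_pos: [0.6118, -0.0444, 0.0352]
tcp_rot: [0.636, 0.772, 0.0, 0.0]
force: [-0.2, 0.4, -1.7]
opening: 0.632
grasp_force: 30.0
```

```bash
M="python3 -m creep"
$M '[[0,0,3,0,0,0,-0.6],[0,0,3,0,0,0,-0.6],[0,0,0,0,0,0,-0.6],[0,0,0,0,0,0,-0.6]]'
$M '[[0,0,1.5,0,0,0,-0.6],[0,0,1.0,0,0,0,-0.6],[0,0,0,0,0,0,-0.6],[0,0,0,0,0,0,-0.6]]'
```

```text
time: 8.25
ee_pos: [0.6113, -0.0443, 0.0286]
tcp_rot: [0.636, 0.772, -0.0, -0.0]
force: [0.8, -0.8, -2.6]
opening: 0.631
grasp_force: 30.0
time: 8.65
ee_pos: [0.6114, -0.0443, 0.0262]
tcp_rot: [0.636, 0.772, -0.0, -0.0]
force: [0.9, -0.0, -2.4]
opening: 0.634
grasp_force: 30.0
```

```bash
M="python3 -m creep"
$M '[[0,0,0.7,0,0,0,-0.6],[0,0,0,0,0,0,-0.6]]'
$M '[[0,0,0.6,0,0,0,-0.6],[0,0,0,0,0,0,-0.6]]'
$M '[[0,0,0.6,0,0,0,-0.6],[0,0,0,0,0,0,-0.6]]'
```

```text
time: 8.85
ee_pos: [0.6116, -0.0443, 0.0259]
tcp_rot: [0.636, 0.772, 0.0, 0.0]
force: [-1.9, 0.5, 1.0]
opening: 0.635
grasp_force: 30.0
time: 9.05
ee_pos: [0.6116, -0.0443, 0.0259]
tcp_rot: [0.636, 0.772, 0.0, 0.0]
force: [-3.6, -0.4, 5.3]
opening: 0.631
grasp_force: 30.0
time: 9.25
ee_pos: [0.6116, -0.0443, 0.0259]
tcp_rot: [0.636, 0.772, -0.0, 0.0]
force: [-5.1, 0.1, 8.8]
opening: 0.635
grasp_force: 30.0
```

```bash
M="python3 -m creep"
$M '[[0,0,-1.2,0,0,0,-0.6],[0,0,0,0,0,0,0.5],[0,0,0,0,0,0,0.5],[0,0,0,0,0,0,0.5],[0,0,0,0,0,0,0.5]]'
$M '[[0,0,-5,0,0,0,0.5],[0,0,-20,0,0,0,0.5],[0,0,-40,0,0,0,0.5],[0,0,-45,0,0,0,0.5],[0,0,-45,0,0,0,0.5]]'
$M '[[0,0,-35,0,0,0,0.5],[0,0,-20,0,0,0,0.5],[0,0,0,0,0,0,0.5]]'
python3 - <<'E'
from h import *
c=cam('wrist');t=cam('top')
a=t["color"][150:210,315:395];a=cv2.resize(a,(640,480),interpolation=cv2.INTER_CUBIC)
save(c["color"],'wrist3')
goal((.489,.278,.3),28.3)
E
```

```text
time: 9.75
ee_pos: [0.6115, -0.0443, 0.0254]
tcp_rot: [0.636, 0.772, -0.0, -0.0]
force: [-0.1, 0.8, 0.4]
opening: 0.75
grasp_force: 0.0
time: 10.25
ee_pos: [0.611, -0.0442, 0.1819]
tcp_rot: [0.636, 0.772, -0.0, -0.0]
force: [1.3, -0.3, 0.8]
opening: 0.753
grasp_force: 0.0
time: 10.55
ee_pos: [0.614, -0.0446, 0.2406]
tcp_rot: [0.636, 0.772, 0.002, 0.004]
force: [0.7, -0.4, 0.6]
opening: 0.749
grasp_force: 0.0
t 10.65 pos [ 0.6114 -0.0443  0.2354] shift now-axes [339.8 -58.3 -64.6] after-turn axes [341.8  45.1 -64.6] turn [ 2.000e-02  1.000e-02 -1.726e+01] F [ 0.5 -0.3 -0.2] open 0.747 grip 0.0
```

View pics/wrist3.png

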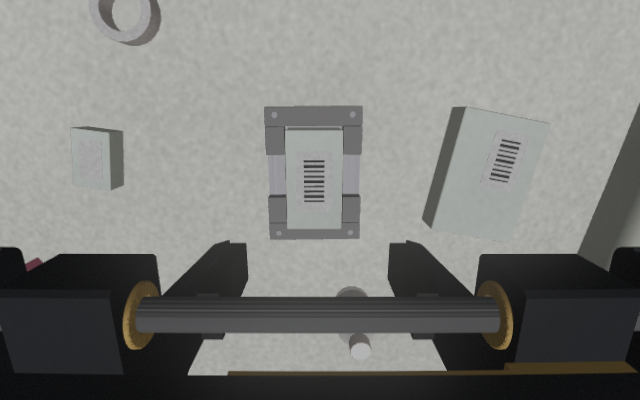

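The carton sits square and flat in the pocket (label centre about (314,180)) and has been released. Next I go above the scanner.

```bash
M="python3 -m creep"
$M '[[34,-5.8,-5,0,0,0,1],[34,-5.8,-5,0,0,0,1],[34,-5.8,-5,0,0,0,1],[34,-5.8,-5,0,0,0,1],[34,-5.8,-5,0,0,0,1]]' >/dev/null
$M '[[34,-5.8,-2,0,0,0,1],[34,-5.8,-2,0,0,0,1],[34,-5.8,-2,0,0,0,1],[34,-5.8,-2,0,0,0,1],[34,-5.8,-2,0,0,0,1]]' >/dev/null
$M '[[0,0,0,0,0,-8.5,1],[0,0,0,0,0,-8.5,1],[0,0,0,0,0,0,1],[0,0,0,0,0,0,1]]'
python3 - <<'E'
from h import *
c=load('wrist')
P=np.array([pix2w(c,u,.05)[:2] for u in[(286,129),(342,129),(343,229),(287,229)]])
print(P.mean(0).round(4))
c=cam('wrist');save(c["color"],'wrist4')
goal((.489,.278,.27),28.3);print(sense()["joints"])
E
```

```text
time: 12.05
ee_pos: [0.4886, 0.2778, 0.2684]
tcp_rot: [0.516, 0.856, -0.001, -0.001]
force: [-0.1, -1.1, 0.4]
opening: 1.001
grasp_force: 0.0
[ 0.6119 -0.0436]
t 12.1 pos [0.4889 0.2778 0.2688] shift now-axes [ 0.1  0.2 -1.2] after-turn axes [ 0.1  0.2 -1.2] turn [-0.16 -0.   -0.45] F [ 0.5 -0.  -0.4] open 0.999 grip 0.0
[ 4.72436473e-01  3.94472824e-02  1.81959847e+00  8.77590483e-06
  1.28532182e+00 -1.35548529e-02]
```

View pics/wrist4.png

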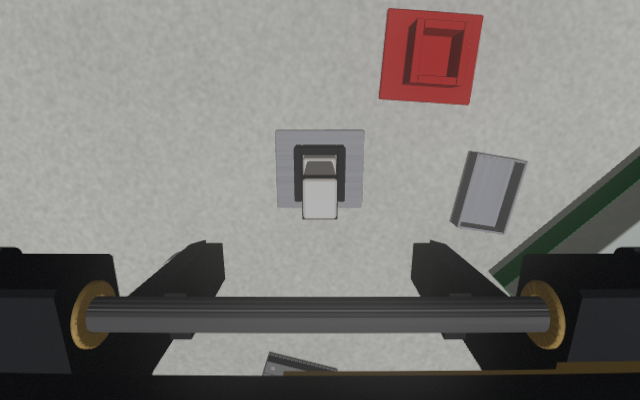

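Wrist view: the scanner's tail top is at (303..338, 177..219) and the holder's plate corners at (276,130), (364,130), (362,208), (277,207). The red decoy at (431,57) is well away.

Run:
```python
from h import *
c=load("wrist");s=sense();A=R.from_quat(s["tcp_rot"]).as_matrix();o=np.array(s["ee_pos"])
def q(n,pts,z):
    P=np.array([A.T@(pix2w(c,u,z)-o)*1e3 for u in pts])[:,:2];e=np.roll(P,-1,0)-P
    print(n,P.mean(0).round(1),np.linalg.norm(e,axis=1).round(1),np.degrees(np.arctan2(e[:,1],e[:,0])).round(1))
q("tail",[(303,177),(338,177),(337.5,219),(303,219)],.146)
q("plate",[(276,130),(364,130),(362.5,208),(277,207.5)],.006)
```

```text
tail [1.9 1.7] [27.2 34.2 27.7 34.2] [ 90.  179.8 -90.    0.7]
plate [0.9 2.2] [101.6  93.6 104.8  93. ] [ 90.1 179.2 -89.6   1.1]
```

```bash
M="python3 -m creep"
$M '[[1.5,1.7,20,0,0,0,1],[0,0,35,0,0,0,1],[0,0,35,0,0,0,1],[0,0,35,0,0,0,1],[0,0,25,0,0,0,1]]'
$M '[[0,0,15,0,0,0,1],[0,0,6,0,0,0,1],[0,0,0,0,0,0,0],[0,0,0,0,0,0,-0.2]]'
$M '[[0,0,0,0,0,0,-1],[0,0,0,0,0,0,-1],[0,0,0,0,0,0,-1],[0,0,0,0,0,0,-1],[0,0,0,0,0,0,-1]]'
```

```text
time: 12.6
ee_pos: [0.4889, 0.2792, 0.1175]
tcp_rot: [0.516, 0.857, -0.001, -0.001]
force: [0.3, 0.6, 0.1]
opening: 0.998
grasp_force: 0.0
time: 13.0
ee_pos: [0.4913, 0.2809, 0.1009]
tcp_rot: [0.515, 0.857, 0.001, 0.001]
force: [-0.2, -0.4, 0.9]
opening: 0.841
grasp_force: 0.0
time: 13.5
ee_pos: [0.4903, 0.2805, 0.0997]
tcp_rot: [0.515, 0.857, 0.0, 0.0]
force: [-0.3, -0.1, 0.1]
opening: 0.39
grasp_force: 0.0
```

```bash
M="python3 -m creep"
$M '[[0,0,0,0,0,0,-1],[0,0,0,0,0,0,-1],[0,0,0,0,0,0,-1]]'
```

```text
time: 13.8
ee_pos: [0.4901, 0.2804, 0.0994]
tcp_rot: [0.515, 0.857, -0.0, -0.0]
force: [0.7, 0.2, 0.0]
opening: 0.317
grasp_force: 30.0
```

```bash
M="python3 -m creep"
$M '[[0,0,-4,0,0,0,-1],[0,0,-10,0,0,0,-1],[0,0,-12,0,0,0,-1],[0,0,-12,0,0,0,-1],[0,0,-15,0,0,0,-1]]'
$M '[[0,0,-25,0,0,0,-1],[0,0,-30,0,0,0,-1],[0,0,-25,0,0,0,-1],[0,0,-17,0,0,0,-1],[0,0,0,0,0,0,-1]]'
python3 - <<'E'
from h import *
c=load("wrist")
tail=pix2w(c,(320.4,198),.146);s=sense();A=R.from_quat(s["tcp_rot"]).as_matrix()
print("tail in tool at grasp",(A.T@(tail-[.4901,.2804,.0994])*1e3).round(1))
lab=np.array([.6117,-.0440,.050])
for az in(60,80,100,120):   # direction of tail, seen from label (deg, world)
    h=np.r_[np.cos(np.radians(az)),np.sin(np.radians(az)),0];u=(h+[0,0,1])/2**.5
    z=-u;y=np.cross(z,h);y/=np.linalg.norm(y)
    if y@A[:,1]<0:y=-y
    Rm=np.c_[np.cross(y,z),y,z];p=lab+(.100+.0934)*u
    print(az,p.round(4),"ydir",np.degrees(np.arctan2(y[1],y[0])).round(1));goal(p,Rm=Rm)
E
```

```text
time: 14.3
ee_pos: [0.4903, 0.2804, 0.1538]
tcp_rot: [0.515, 0.857, 0.0, 0.0]
force: [0.0, -0.1, -2.0]
opening: 0.313
grasp_force: 30.0
time: 14.8
ee_pos: [0.4922, 0.2815, 0.2544]
tcp_rot: [0.515, 0.857, 0.003, 0.002]
force: [-0.3, 0.2, -1.7]
opening: 0.315
grasp_force: 30.0
tail in tool at grasp [  0.5  -0.6 -46.6]
60 [0.6801 0.0744 0.1868] ydir -30.0
t 14.8 pos [0.4922 0.2815 0.2544] shift now-axes [-271.    68.    68.2] after-turn axes [-12.5 266.2 108.2] turn [ 23.15 -41.23  54.78] F [-0.3  0.2 -1.7] open 0.315 grip 30.0
80 [0.6354 0.0907 0.1868] ydir -10.0
t 14.8 pos [0.4922 0.2815 0.2544] shift now-axes [-235.7   36.2   68. ] after-turn axes [-67.4 174.2 163.1] turn [ 15.35 -43.44  35.87] F [-0.3  0.2 -1.7] open 0.315 grip 30.0
100 [0.588  0.0907 0.1868] ydir 10.0
t 14.8 pos [0.4922 0.2815 0.2544] shift now-axes [-213.4   -5.7   67.6] after-turn axes [-96.8  61.2 192.5] turn [  7.51 -44.68  16.93] F [-0.3  0.2 -1.7] open 0.315 grip 30.0
120 [0.5433 0.0744 0.1868] ydir 30.0
t 14.8 pos [0.4922 0.2815 0.2544] shift now-axes [-206.7  -52.7   67.3] after-turn axes [-97.  -59.2 192.7] turn [ -0.34 -44.98  -2.03] F [-0.3  0.2 -1.7] open 0.315 grip 30.0
```

```bash
M="python3 -m creep"
$M '[[-20,-5,0,0,0,0,-1],[-30,-7,0,0,0,0,-1],[-35,-8.5,0,0,0,0,-1],[-35,-8.5,0,0,0,0,-1],[-35,-8.5,0,0,0,0,-1]]' >/dev/null
$M '[[-30,-7,0,0,0,0,-1],[-20,-4,0,0,0,0,-1],[0,0,0,0,-4,0,-1],[0,0,0,0,-6,0,-1],[0,0,0,0,-7,0,-1]]'
$M '[[0,0,0,0,-7,0,-1],[0,0,0,0,-7,0,-1],[0,0,0,0,-7,0,-1],[0,0,0,0,-7,0,-1],[0,0,0,0,0,0,-1]]'
cat > fin.py <<'E'
from h import *
lab=np.array([.6117,-.0440,.050]);s=sense();A=R.from_quat(s["tcp_rot"]).as_matrix()
h=A[:,2]*-1;h[2]=0;h/=np.linalg.norm(h);u=(h+[0,0,1])/2**.5;z=-u;y=np.cross(z,h);y/=np.linalg.norm(y)
if y@A[:,1]<0:y=-y
Rm=np.c_[np.cross(y,z),y,z]
p=lab+Rm@np.array([-.0004,.0,-(.100+.0934)])
goal(p,Rm=Rm);print("tilt",np.degrees(np.arccos(-A[2,2])).round(1),s["joints"].round(2))
E
python3 fin.py
```

```text
time: 15.8
ee_pos: [0.544, 0.0753, 0.2495]
tcp_rot: [0.51, 0.847, -0.077, 0.128]
force: [-1.3, -0.5, -2.1]
opening: 0.317
grasp_force: 30.0
time: 16.3
ee_pos: [0.5412, 0.0779, 0.2456]
tcp_rot: [0.473, 0.794, -0.199, 0.327]
force: [-0.4, 0.5, -2.0]
opening: 0.316
grasp_force: 30.0
t 16.3 pos [0.5412 0.0779 0.2456] shift now-axes [38.4  5.8 44.4] after-turn axes [38.4  5.4 44.4] turn [ 0.   -0.03  0.58] F [-0.4  0.5 -2. ] open 0.316 grip 30.0
tilt 45.0 [ 0.54  0.05  2.04 -0.84  1.24  0.4 ]
```

Tilt is reached. Now I close in gently, then check with the cameras.

```bash
M="python3 -m creep"
$M '[[8,1.2,9,0,0,0,-1],[10,1.5,11,0,0,0,-1],[10,1.5,11,0,0,0,-1],[7,1,9,0,0,0,-1],[3.4,0.4,4.4,0,0,0,-1]]' >/dev/null
$M '[[0,0,0,0,0,0,-1],[0,0,0,0,0,0,-1],[0,0,0,0,0,0,-1]]'
python3 fin.py
python3 - <<'E'
from h import *
a=cam('scene');t=cam('top')
x=cv2.resize(a["color"][120:280,220:420],(500,400),interpolation=cv2.INTER_CUBIC)
y=cv2.resize(t["color"][120:240,310:400],(300,400),interpolation=cv2.INTER_CUBIC)
save(np.hstack([x,y]),'fin1')
s=sense();A=R.from_quat(s["tcp_rot"]).as_matrix();o=np.array(s["ee_pos"])
for n,z in(("window",.0934),("tail",.0934-.140),("spot",.1934)):
    p=o+A@[0.0004,0,z];print(n,p.round(4),"scene px in crop",((np.array(w2pix(a,p))-[220,120])*2.5).round(0))
E
```

```text
time: 17.1
ee_pos: [0.5511, 0.0757, 0.1917]
tcp_rot: [0.476, 0.792, -0.197, 0.328]
force: [-0.6, 1.1, -1.9]
opening: 0.313
grasp_force: 30.0
t 17.1 pos [0.5511 0.0757 0.1917] shift now-axes [ 4.9 -3.   1.6] after-turn axes [ 4.9 -3.   1.6] turn [ 0.   0.  -0.1] F [-0.6  1.1 -1.9] open 0.313 grip 30.0
tilt 45.0 [ 0.52  0.13  2.07 -0.88  1.16  0.49]
window [0.5821 0.0179 0.1254] scene px in crop [236. 127.]
tail [0.5354 0.1052 0.2244] scene px in crop [336.  82.]
spot [ 0.6154 -0.0445  0.0547] scene px in crop [177. 154.]
```

View pics/fin1.png

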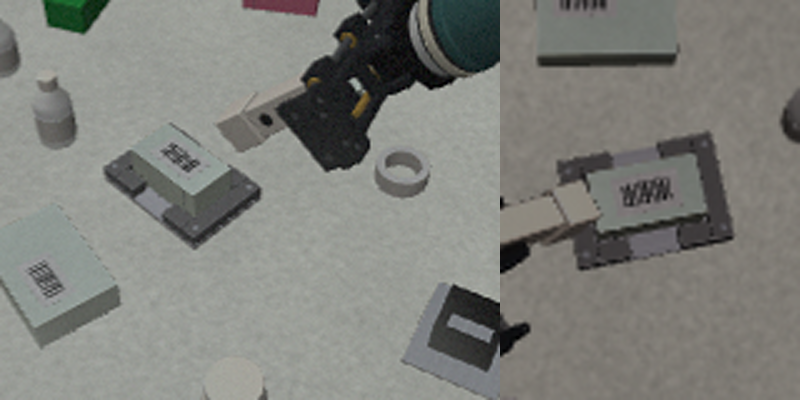

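The scene crop shows the scanner held slanted with its window near (236,128), aimed at the label at (182,158). The carton is seated and the holder empty. I'll apply the small residual correction.

```bash
python3 -m creep '[[4.9,-3,1.6,0,0,0,-1],[0,0,0,0,0,0,-1],[0,0,0,0,0,0,-1],[0,0,0,0,0,0,-1],[0,0,0,0,0,0,-1]]'
python3 fin.py; python3 -c "
from h import *
c=cam('wrist');save(c['color'],'wrist5')
print(w2pix(c,(.6117,-.044,.05)),np.abs(sense()['joint_vel']).max())"
```

```text
time: 17.7
ee_pos: [0.547, 0.0763, 0.1865]
tcp_rot: [0.476, 0.792, -0.197, 0.328]
force: [0.1, -1.4, -2.2]
opening: 0.312
grasp_force: 30.0
t 17.7 pos [0.547  0.0763 0.1865] shift now-axes [-0.5  0.5 -0.4] after-turn axes [-0.5  0.5 -0.4] turn [ 0.    0.   -0.01] F [ 0.1 -1.4 -2.2] open 0.312 grip 30.0
tilt 45.0 [ 0.53  0.13  2.08 -0.88  1.16  0.5 ]
(np.float64(318.51944966298623), np.float64(182.50721163047885)) 0.0015648255015122254
```

View pics/wrist5.png

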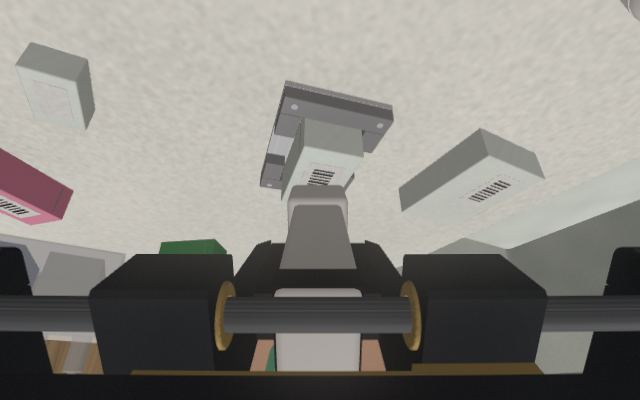

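The wrist view shows the scanner straight in the grip, with its head at (318,190) in line with the label at (319,180). The aim is within 1 mm and the arm is still.

```bash
python3 -c "
from plant import *
print(job_done())"
```

```text
the job is handed in; nothing more can be done
None
```

The carton is seated label up, flat and square in the nest and released; the scanner is held still at 45°, its reading point within about 1 mm of the label's middle by my measurements, and the job was handed in at about 18 s.

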